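# Sort four swapped reagent containers back onto their coasters

## Task

The four containers were put back on each other's coasters: move the brown amber bottle to the yellow coaster, the dropper bottle with the green nozzle to the green one, the black-capped vial to the blue one and the white-capped vial to the red one, each standing in the middle of its dish. They may be wet underneath, so never stand one on the bare bench: use the empty grey coaster as the halfway place. Keep them upright all the time and leave the beaker where it is.

Things in the scene. Friction and masses are not known exactly. Their poses are not given: they have to be found in the camera images.
- amber_mid (a point): Brown amber-glass reagent bottle with a round glass stopper, upright; 45 mm across its round body, shoulders from about 55 mm, narrow neck, 106 mm tall with the stopper, 0.11 kg. This point lies on its axis 45 mm above its underside, a good height to grasp the body; z axis up.
- dropper_mid (a point): White plastic dropper bottle with a pointed green nozzle, upright; 31 mm across its round body, body about 65 mm high, 95 mm tall in all, 0.035 kg. This point lies on its axis 45 mm above its underside; z axis up.
- vial_black_mid (a point): Small clear glass vial with a BLACK screw cap, upright; round, 23 mm across, 46 mm tall, 0.022 kg. This point is its centre, on its axis 23 mm above its underside; z axis up.
- vial_white_mid (a point): Small clear glass vial with a WHITE screw cap, upright; round, 23 mm across, 46 mm tall, 0.022 kg. This point is its centre, on its axis 23 mm above its underside; z axis up.
- coaster_yellow: Round yellow coaster, fixed to the bench, home of the brown amber bottle: a shallow dish 94 mm across, flat inner floor 86 mm across and 6 mm above the bench, rim 4 mm wide and 10 mm high. Origin at its centre at bench level; z axis up.
- coaster_green: Round green coaster, fixed to the bench, home of the dropper bottle: a shallow dish 94 mm across, flat inner floor 86 mm across and 6 mm above the bench, rim 4 mm wide and 10 mm high. Origin at its centre at bench level; z axis up.
- coaster_blue: Round blue coaster, fixed to the bench, home of the black-capped vial: a shallow dish 94 mm across, flat inner floor 86 mm across and 6 mm above the bench, rim 4 mm wide and 10 mm high. Origin at its centre at bench level; z axis up.
- coaster_red: Round red coaster, fixed to the bench, home of the white-capped vial: a shallow dish 94 mm across, flat inner floor 86 mm across and 6 mm above the bench, rim 4 mm wide and 10 mm high. Origin at its centre at bench level; z axis up.
- coaster_grey: Round grey coaster, fixed to the bench, the spare: empty at the start, and nobody's home: a shallow dish 94 mm across, flat inner floor 86 mm across and 6 mm above the bench, rim 4 mm wide and 10 mm high. Origin at its centre at bench level; z axis up.
- beaker: Small clear glass beaker, 46 mm across, 58 mm tall, standing on the bare bench as a bystander. Origin at the centre of its underside.
Not all that is in view belongs to the job. Of the things like the coaster_yellow, leave any that is pink; of the rest the larger one is meant.

How it is judged:
By the outcome, as a careful person would: the job done as asked, in the order asked, and still so for the second after the job is handed in, with the robot touching nothing.
It also fails if it takes over 131 s, if anything falls off the work surface, if the arm or the gripper's body presses on something with over 40 N, if the wrist force passes 120 N, or if a joint passes its speed limit or range.

## Robot

A 7-joint arm with a two-finger parallel gripper is mounted at the origin on the work surface; the furniture and walls round the work are solid. World frame = base frame: x ahead of the robot, y to its left, z up, the work surface at z = 0. Lengths are in m, angles in rad, forces in N, time in s.
With the tool pointing down it reaches from about 0.425 to 0.925 m from the base axis. Payload 6.8 kg.
Tool frame: the origin (TCP) lies midway between the tips of the shut fingers; the grasp point (between the pads) lies 19 mm behind it; z points along the fingers, y is the line along which they close (so a half turn about z gives the same grasp; the last joint's range is limited). The gripper opens to 85 mm and grips with 20 to 120 N. Pads are 22 mm wide; open, the fingers measure 114 mm over their backs; the gripper's body (76 mm by 85 mm) begins 54 mm behind the grasp point. The pads swing forward as they close: fully open they stand 13 mm farther back than shut.
Start: joints at [1.094, 0.477, 0.022, 1.555, -0.011, 1.109, -0.083], TCP at [0.243, -0.63, 0.231] pointing down, gripper open.
Joint ranges: [-2.96, 2.96], [-0.34, 2.1], [-1.41, 1.46], [0.24, 2.44], [-1.37, 4.51], [0.17, 1.92], [-2.96, 2.96]. Speed limits (rad/s): [2.39, 2.39, 3.14, 3.14, 3.14, 3.14, 3.14].

## Interface

Orientations are given as a rotation vector (axis times angle).
In Python, from bench import r gives the robot as it stands.
- The arm moves only by the tool servo_tool, never from a script. Its arguments are lists of equal length, an entry for each row: "turn": the turn, a rotation vector about the world's x, y, z in units of 5 degrees (1.0 is 5 degrees), a list of three; "slide": the shift along the world's x, y, z in units of 30 mm (1.0 is 30 mm), a list of three; "hand": the opening, from 0 (shut) to 1 (fully open). In form: {"turn": [[rx, ry, rz], ...], "slide": [[dx, dy, dz], ...], "hand": [hand, ...]}. A call has 1 to 8 rows; each row is the pose to reach, as a shift and turn from the pose commanded when the call began; what a row does not reach only later rows make up. A row lasts 1/8 s, in which the tool goes at most 62.5 mm and 10.7 degrees, less where a joint would pass 70% of its speed; a pose out of reach is approached as far as the arm can. A call with a gripper value outside its range is refused whole. The fingers move at their own pace and stop on an object; "squeeze" is the grip in N (left out, the last holds). Time passes only in rows, so rows that repeat a pose let the fingers close. It gives the time, the measured TCP pose, the force, the opening and the grip force at its end, in the units of the state.
- r.get_obs(): the state, without advancing time (a new reading comes with each control period).
- r.grab_frame(name): name is "scene" or "top" or "wrist"; returns (picture, depth): 480x640x3 uint8, red, green, blue; 480x640 float32, m along the optical axis (not along the pixel's ray), 0 where there is no reading.
- r.get_calibration(name): a dict with "fovy" (degrees; the focal length in pixels is half the picture's height over the tangent of half this angle, whatever the lens; pixels are square), "cx", "cy" (the principal point, pixels), "R" (3x3) and "t" (3): a world point X has camera coordinates R X + t. Camera axes: x right, y down, z forward; pixel columns grow to the right and rows downward; lengths in m; the calibration is good to about 2 mm. A picture is of the moment at which its call begins: read the wrist's pose just before it. get_calibration takes no time and is no camera call; for the wrist camera it gives the pose at the moment of the call.
- r.hand_in(): hands the job in; it is judged then, once.
The state is a dict: "clock": time; "joints": joint angles; "qvel": joint speeds; "tau": joint torques, N m; "tcp_pos": TCP position; "orientation": TCP orientation; "contact_force": force on the tool from outside, world axes, zero at the start; "moment": the same for the moment, N m; "grip_width": finger opening in m; "gripper_force": force on a finger pad.
Only numpy, scipy, OpenCV 4.12 (cv2) and the standard library are available. Lean on these libraries where they do the work, as an engineer would, in place of code of your own. Each camera call takes 0.05 s, during which the arm holds its last target. There are 200 camera calls.

## Working session

There is one attempt and no reset: what is moved stays moved. The work goes in short steps, Python scripts to look and compute and a tool call to move; the robot and the scene stay as the last step left them, time stands still between calls to the robot, and variables do not carry over. Pictures are saved under pics/ and viewed, at most 14 in all, crops included, and the job is handed in when it is done.

Besides the shell and the picture viewer there is one more tool, called after "Emit:" by a JSON object that holds its "op" and its "data", one argument or row to a line. servo_tool: Moves the arm, as the interface text tells. Its arguments: {"type":"object","properties":{"turn":{"type":"array"},"slide":{"type":"array"},"hand":{"type":"array"},"squeeze":{"type":"number"}},"required":["turn","slide","hand"]}

```bash
mkdir -p pics; python3 - <<'E'
from bench import r
import cv2,numpy as np
o=r.get_obs();print(o)
for n in("top","scene"):
    p,d=r.grab_frame(n);c=r.get_calibration(n);print(n,c)
    cv2.imwrite(f"pics/{n}0.png",p[:,:,::-1]);np.savez(f"{n}0.npz",p=p,d=d,**c)
E
```

```text
{'clock': 0.0, 'joints': array([ 1.09390213,  0.47781578,  0.02231497,  1.55643012, -0.01148767,
        1.10930804, -0.08311116]), 'qvel': array([ 8.74977187e-04, -6.30208409e-05, -9.66832622e-04, -5.50672280e-04,
        1.22019393e-03, -1.02251836e-03,  6.92145921e-04]), 'tau': array([ 2.42449278e-04, -5.96439672e+01,  1.60732951e+00, -2.81195730e+01,
        1.23223022e-02,  9.27268993e-03, -1.41804893e-06]), 'tcp_pos': array([ 0.24311809, -0.62906961,  0.23032374]), 'orientation': array([-3.08657983e+00, -5.75757153e-01,  7.36834275e-04]), 'contact_force': array([0.1976385 , 0.10354294, 0.22840723]), 'moment': array([-0.00261348,  0.00548059, -0.06003767]), 'gripper_force': 0.0, 'grip_width': 0.08554015605226628}
top {'fovy': 42.53058844445454, 'cx': 325.7928774688503, 'cy': 248.30341669994903, 'R': array([[ 0.00253297, -0.99999536, -0.00169079],
       [-0.99536125, -0.00235861, -0.09617905],
       [ 0.09617462,  0.00192657, -0.99536261]]), 't': array([0.01871621, 0.48480338, 1.23001618])}
scene {'fovy': 49.67276000043236, 'cx': 326.97394740248205, 'cy': 247.54325946056565, 'R': array([[ 0.1112653 ,  0.99353367, -0.02260253],
       [ 0.45271654, -0.07092003, -0.88882961],
       [-0.88468512,  0.08866335, -0.45768007]]), 't': array([-0.0780404 , -0.15584543,  1.46474419])}
```

View pics/top0.png

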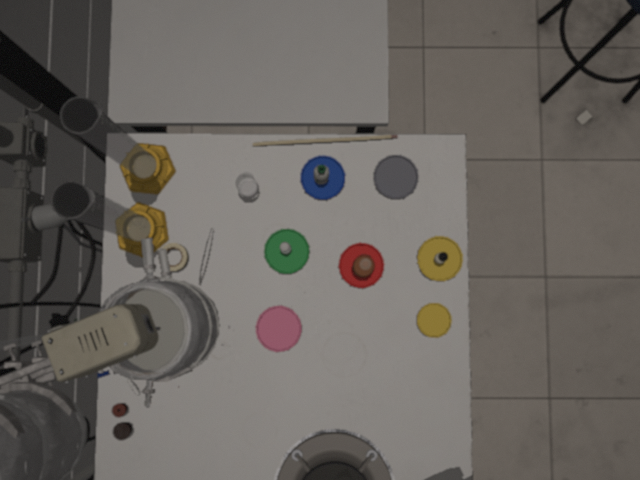

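View pics/scene0.png

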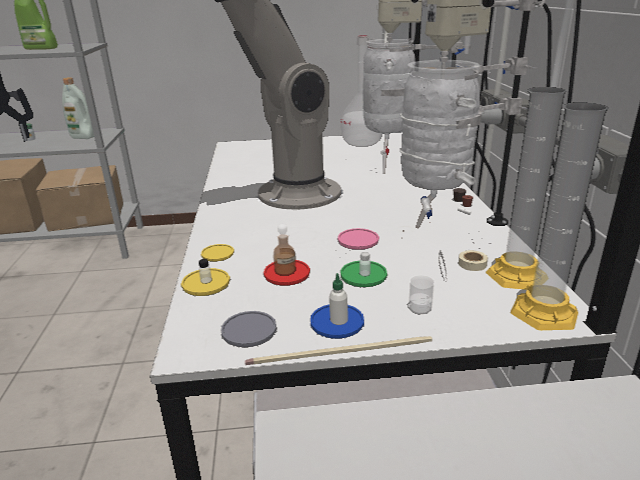

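The containers form a 4-cycle, so the order is: black→grey, amber→yellow, white→red, dropper→green, black→blue. Next I'll measure everything.

```bash
cat > h.py <<'E'
import numpy as np,cv2
def load(n):
    z=np.load(n);return {k:z[k] for k in z.files}
def f_of(c): return 240/np.tan(np.radians(float(c['fovy']))/2)
def at_z(c,u,v,z):
    f=f_of(c);ray=c['R'].T@np.array([(u-c['cx'])/f,(v-c['cy'])/f,1.]);o=-c['R'].T@c['t']
    return o+ray*(z-o[2])/ray[2]
def cloud(c):
    f=f_of(c);v,u=np.mgrid[:480,:640];d=c['d']
    P=np.stack([(u-c['cx'])/f*d,(v-c['cy'])/f*d,d],-1)
    return (P-c['t'])@c['R']
E
python3 - <<'E'
from h import *
T=load('top0.npz');S=load('scene0.npz');X=cloud(T)
hsv=cv2.cvtColor(T['p'],cv2.COLOR_RGB2HSV)
for n,(u,v) in dict(blue=(322,178),grey=(396,177),green=(287,251),red=(361,265),yellow=(440,259),pink=(279,328),smallyel=(434,320)).items():
    w=30
    P=X[v-w:v+w,u-w:u+w]; H=hsv[v-w:v+w,u-w:u+w].astype(int)
    if n=='grey': m=(H[...,2]<H[...,2].max()*.72)
    else: m=H[...,1]>110 if n!='pink' else H[...,1]>60
    m=cv2.morphologyEx(m.astype(np.uint8),cv2.MORPH_OPEN,np.ones((3,3)))
    cs,_=cv2.findContours(m,cv2.RETR_EXTERNAL,cv2.CHAIN_APPROX_NONE)
    c=max(cs,key=cv2.contourArea);(cu,cv_),(a,b),_=cv2.fitEllipse(cv2.convexHull(c))
    cu+=u-w;cv_+=v-w
    q=at_z(T,cu,cv_,.008);e=at_z(T,cu+(a+b)/4,cv_,.008)
    print(n,'pix',round(cu,1),round(cv_,1),'ctr',q.round(4),'dia',round(2*abs(e-q).max(),4),'depthz floor',np.median(P[m>0][:,2]).round(4))
# standing things: points above
for n,(u,v) in dict(dropper=(322,174),amber=(363,266),black=(441,258),white=(285,248),beaker=(248,187)).items():
    P=X[v-22:v+22,u-22:u+22].reshape(-1,3);z=P[:,2]
    print(n,'maxz',np.sort(z)[-4:].round(3))
    for lo,hi in((.02,.04),(.04,.056),(.056,.075),(.075,.13)):
        k=P[(z>lo)&(z<hi)]
        if len(k)>3: print('   ',lo,len(k),k.min(0).round(4),k.max(0).round(4))
big=cv2.resize(T['p'][130:360,220:480],None,fx=3,fy=3,interpolation=cv2.INTER_CUBIC)[:600]
a=cv2.resize(T['p'][140:290,260:460],(800,600),interpolation=cv2.INTER_CUBIC);cv2.imwrite('pics/topcrop.png',a[:,:,::-1])
a=cv2.resize(S['p'][215:365,175:375],(800,600),interpolation=cv2.INTER_CUBIC);cv2.imwrite('pics/scenecrop.png',a[:,:,::-1])
E
```

```text
blue pix 322.5 177.4 ctr [0.6344 0.0273 0.008 ] dia 0.0887 depthz floor 0.0064
grey pix 395.5 177.0 ctr [ 0.6357 -0.1246  0.008 ] dia 0.0931 depthz floor 0.0062
green pix 286.4 251.0 ctr [0.4806 0.1009 0.008 ] dia 0.0878 depthz floor 0.0063
red pix 360.9 265.1 ctr [ 0.4517 -0.0522  0.008 ] dia 0.0905 depthz floor 0.0074
yellow pix 439.4 258.4 ctr [ 0.466  -0.2135  0.008 ] dia 0.0908 depthz floor 0.0061
pink pix 278.3 328.3 ctr [0.3226 0.1161 0.008 ] dia 0.0923 depthz floor 0.0066
smallyel pix 433.5 319.9 ctr [ 0.3404 -0.1996  0.008 ] dia 0.0683 depthz floor 0.0046
dropper maxz [1.271 1.271 1.271 1.271]
    0.02 28 [0.6196 0.0157 0.0213] [0.6362 0.0466 0.0392]
    0.04 35 [0.619  0.0158 0.0406] [0.6476 0.0461 0.0559]
    0.056 104 [0.6206 0.0158 0.0562] [0.6494 0.0458 0.0712]
    0.075 68 [0.6266 0.0217 0.075 ] [0.6436 0.0375 0.1027]
amber maxz [1.271 1.271 1.271 1.271]
    0.02 11 [ 0.4258 -0.0585  0.0212] [ 0.468  -0.0327  0.04  ]
    0.04 117 [ 0.4256 -0.0763  0.0405] [ 0.4714 -0.0326  0.056 ]
    0.056 175 [ 0.4289 -0.0754  0.0561] [ 0.4684 -0.0358  0.071 ]
    0.075 119 [ 0.4369 -0.0653  0.0828] [ 0.4604 -0.044   0.1143]
black maxz [1.271 1.271 1.271 1.271]
    0.02 38 [ 0.4549 -0.2169  0.0212] [ 0.4765 -0.2008  0.0399]
    0.04 80 [ 0.4561 -0.2208  0.0404] [ 0.4753 -0.2023  0.0558]
    0.056 4 [ 0.4607 -0.2136  0.0562] [ 0.4748 -0.2056  0.0587]
white maxz [1.271 1.271 1.271 1.271]
    0.02 26 [0.4739 0.0919 0.0227] [0.4958 0.1141 0.04  ]
    0.04 81 [0.4753 0.0935 0.0401] [0.4949 0.1136 0.0559]
    0.056 4 [0.4837 0.0945 0.056 ] [0.486  0.1105 0.0588]
beaker maxz [1.271 1.271 1.271 1.271]
    0.02 215 [0.5909 0.1609 0.02  ] [0.6322 0.2015 0.0399]
    0.04 98 [0.5909 0.1612 0.0401] [0.6372 0.2038 0.0559]
    0.056 68 [0.5913 0.1613 0.056 ] [0.6386 0.2036 0.0634]
```

View pics/topcrop.png

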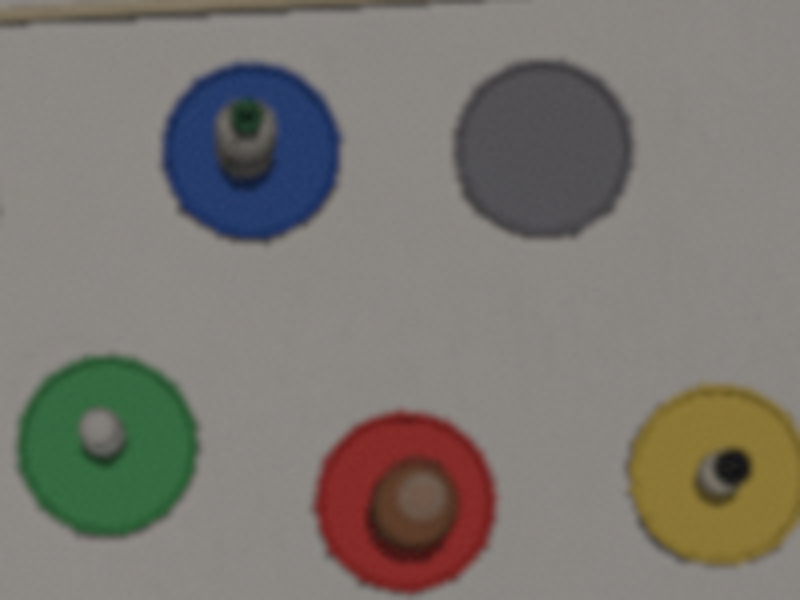

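View pics/scenecrop.png

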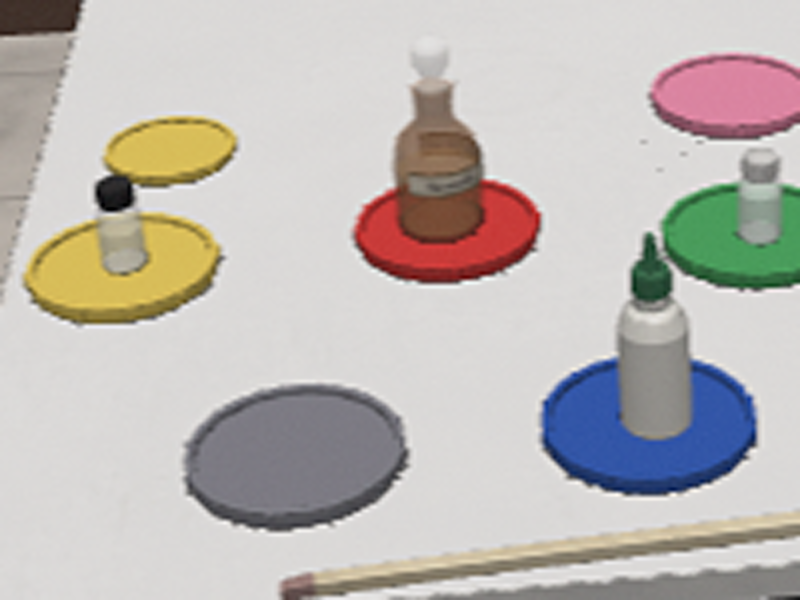

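The top crop shows the black cap at (443,256.5), the white cap at (285.5,248), the stopper at (366,264) and the nozzle at (322,169.5). In the scene crop all four stand upright on the wrong dishes, and grey is empty. I'll cross-check the positions against the clouds.

```bash
python3 - <<'E'
from h import *
T=load('top0.npz');S=load('scene0.npz')
for n,u,v,z in(('black',443,256.5,.052),('white',285.5,248,.052),('amber stop',366,264.2,.107),('drop nozzle',322,169.5,.095)): print(n,at_z(T,u,v,z).round(4))
f=lambda x,y:(175+x/4,215+y/4)
# scene: cap centre heights
for n,x,y,z in(('black cap',115,193,.046),('white cap',760,166,.046),('amber stop',430,57,.105),('drop green cap',651,280,.080)): print('S',n,at_z(S,*f(x,y),z).round(4))
X=cloud(S)
for n,x,y in(('drop',.634,.031),('amber',.4485,-.0544),('black',.4655,-.2116),('white',.485,.1036),('beaker',.614,.182)):
    k=X[(np.hypot(X[...,0]-x,X[...,1]-y)<.035)&(X[...,2]>.02)&(X[...,2]<.15)]
    for lo,hi in((.02,.05),(.05,.07),(.07,.12)):
        q=k[(k[:,2]>lo)&(k[:,2]<hi)]
        if len(q)>3: print(n,lo,len(q),np.percentile(q,3,0).round(4),np.percentile(q,97,0).round(4))
for n,uv in dict(grey=(295,455),yellow=(122,265),red=(447,228),blue=(648,425)).items(): print(n,at_z(S,*f(*uv),.009).round(4))
from scipy.spatial.transform import Rotation as R
from bench import r
o=r.get_obs();M=R.from_rotvec(o['orientation']).as_matrix();print(M.round(3))
E
```

```text
black [ 0.4662 -0.2126  0.052 ]
white [0.4824 0.0999 0.052 ]
amber stop [ 0.4467 -0.0564  0.107 ]
drop nozzle [0.6314 0.0275 0.095 ]
S black cap [ 0.4685 -0.2145  0.046 ]
S white cap [0.4891 0.1001 0.046 ]
S amber stop [ 0.4633 -0.0574  0.105 ]
S drop green cap [0.6429 0.0264 0.08  ]
drop 0.02 260 [0.6411 0.0113 0.0215] [0.654  0.0396 0.049 ]
drop 0.05 207 [0.6363 0.0122 0.051 ] [0.6532 0.0388 0.0691]
drop 0.07 133 [0.6369 0.0174 0.071 ] [0.6473 0.0336 0.0983]
amber 0.02 302 [ 0.4568 -0.0801  0.0209] [ 0.4743 -0.0387  0.0491]
amber 0.05 207 [ 0.4492 -0.0772  0.0504] [ 0.4716 -0.0413  0.0686]
amber 0.07 207 [ 0.4489 -0.0688  0.071 ] [ 0.462  -0.0498  0.1093]
black 0.02 165 [ 0.4688 -0.2263  0.0209] [ 0.4803 -0.2055  0.0491]
black 0.05 38 [ 0.4602 -0.2237  0.0504] [ 0.477  -0.2078  0.0545]
white 0.02 146 [0.4886 0.0882 0.0217] [0.5002 0.1073 0.0491]
white 0.05 37 [0.4816 0.0907 0.0504] [0.4979 0.1057 0.0533]
beaker 0.02 490 [0.5939 0.1571 0.0216] [0.6357 0.1949 0.0493]
beaker 0.05 188 [0.593  0.1571 0.0502] [0.637  0.1975 0.0582]
grey [ 0.6458 -0.1269  0.009 ]
yellow [ 0.4749 -0.2153  0.009 ]
red [ 0.4624 -0.0548  0.009 ]
blue [0.6456 0.0238 0.009 ]
[[ 0.933  0.361 -0.001]
 [ 0.361 -0.933  0.001]
 [-0.    -0.002 -1.   ]]
```

Emit:
{"op": "servo_tool", "data": {
  "turn": [
    [0,0,-0.6],
    [0,0,-1.2],
    [0,0,-1.8],
    [0,0,-2.4],
    [0,0,-3.0],
    [0,0,-3.6],
    [0,0,-4.2],
    [0,0,-4.2]
  ],
  "slide": [
    [1,1.8,0],
    [2,3.6,0],
    [3,5.4,0],
    [4,7.2,0],
    [5,9,0],
    [6,10.9,0],
    [6.5,12.9,0],
    [6.5,13.8,0]
  ],
  "hand": [1,1,1,1,1,1,1,1]
}}

```text
clock: 1.1
tcp_pos: [0.4394, -0.2115, 0.2311]
orientation: [-3.141, -0.011, -0.0]
contact_force: [0.1, 0.4, -0.5]
grip_width: 0.0854
gripper_force: 0.0
```

```bash
cat > w.py <<'E'
import sys
from bench import r
from h import *
n=sys.argv[1]
o=r.get_obs();c=r.get_calibration("wrist");p,d=r.grab_frame("wrist")
print(o['clock'],o['tcp_pos'].round(4),o['orientation'].round(3),o['grip_width'].round(4))
np.savez(n+'.npz',p=p,d=d,**c);cv2.imwrite(f'pics/{n}.png',p[:,:,::-1]);print(c['R'].round(3),(-c['R'].T@c['t']).round(3))
E
python3 w.py w0
```

```text
Traceback (most recent call last):
  File "w.py", line 6, in <module>
    print(o['clock'],o['tcp_pos'].round(4),o['orientation'].round(3),o['grip_width'].round(4))
                                                                     ^^^^^^^^^^^^^^^^^^^^^
AttributeError: 'float' object has no attribute 'round'
```

```bash
sed -i "s/o\['grip_width'\].round(4)/o['grip_width']/" w.py; python3 w.py w0
```

```text
1.15 [ 0.439  -0.2089  0.231 ] [-3.139e+00 -1.500e-02  1.000e-03] 0.08541723067399482
[[ 0.01  -1.    -0.003]
 [-0.953 -0.01   0.304]
 [-0.304 -0.001 -0.953]] [ 0.517 -0.209  0.374]
```

View pics/w0.png

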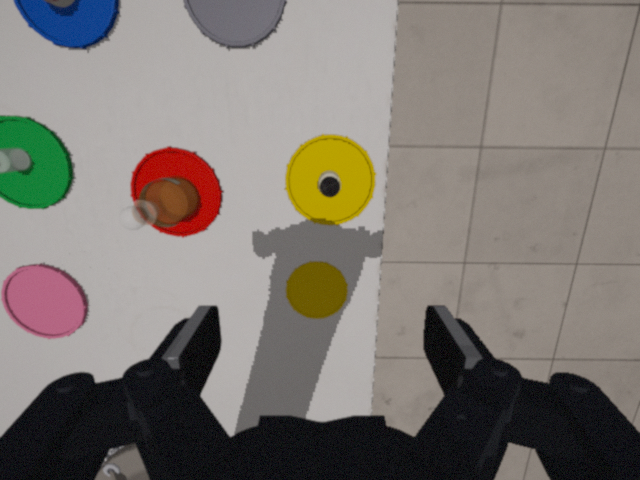

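The wrist view shows yellow centred near (331,179) with the black cap at (329,186), red near (176,192), and part of green near (30,162).

```bash
cat >> h.py <<'E'
COL=dict(yellow=(15,35),green=(45,85),blue=(100,130),red=(170,190),pink=(160,175))
def coaster(c,u,v,hue,z=.009,w=60,smin=110):
    H=cv2.cvtColor(c['p'],cv2.COLOR_RGB2HSV).astype(int)
    h=H[...,0];lo,hi=hue
    m=((h>=lo)&(h<=hi)|(hi>180)&(h<=hi-180))&(H[...,1]>smin)
    k=np.zeros_like(m);k[max(0,v-w):v+w,max(0,u-w):u+w]=1;m&=k
    cs,_=cv2.findContours(m.astype(np.uint8),cv2.RETR_EXTERNAL,cv2.CHAIN_APPROX_NONE)
    q=cv2.convexHull(max(cs,key=cv2.contourArea))[:,0].astype(float)
    P=np.array([at_z(c,a,b,z) for a,b in q])[:,:2]
    inside=(q[:,0]>2)&(q[:,0]<637)&(q[:,1]>2)&(q[:,1]<477)
    P=P[inside]
    A=np.c_[2*P,np.ones(len(P))];s=np.linalg.lstsq(A,(P**2).sum(1),rcond=None)[0]
    return s[:2].round(4),round(2*np.sqrt(s[2]+s[:2]@s[:2]),4)
E
python3 - <<'E'
from h import *
W=load('w0.npz')
print('yellow',coaster(W,331,179,(15,35)));print('red',coaster(W,176,192,(170,190)));print('green',coaster(W,40,162,(45,85),w=70))
print('black cap',at_z(W,329.5,186,.052),'amber base~',at_z(W,172,199,.045),'stopper',at_z(W,138,213,.105))
X=cloud(W)
for n,x,y in(('amber',.45,-.056),('black',.467,-.2135),('white',.487,.101)):
    k=X[(np.hypot(X[...,0]-x,X[...,1]-y)<.035)&(X[...,2]>.015)&(X[...,2]<.15)]
    for lo,hi in((.015,.04),(.04,.05),(.05,.06),(.06,.08),(.08,.12)):
        q=k[(k[:,2]>lo)&(k[:,2]<hi)]
        if len(q)>3: print(n,lo,len(q),np.percentile(q,2,0).round(4),np.percentile(q,98,0).round(4))
E
```

```text
yellow (array([ 0.4664, -0.2169]), np.float64(0.0931))
red (array([ 0.4523, -0.056 ]), np.float64(0.0935))
green (array([0.4809, 0.0953]), np.float64(0.0933))
black cap [ 0.46788032 -0.21559065  0.052     ] amber base~ [ 0.45294889 -0.06652173  0.045     ] stopper [ 0.45318253 -0.06442231  0.105     ]
amber 0.015 414 [ 0.434  -0.0809  0.0154] [ 0.4715 -0.0582  0.0395]
amber 0.04 310 [ 0.4277 -0.0806  0.0402] [ 0.472  -0.0455  0.0498]
amber 0.05 652 [ 0.4302 -0.0792  0.0503] [ 0.4697 -0.044   0.0599]
amber 0.06 644 [ 0.4348 -0.0742  0.0602] [ 0.4641 -0.0489  0.0787]
amber 0.08 916 [ 0.4401 -0.0693  0.0821] [ 0.4599 -0.052   0.1117]
black 0.015 142 [ 0.4615 -0.2259  0.0172] [ 0.4784 -0.2048  0.0399]
black 0.04 35 [ 0.4685 -0.2246  0.0401] [ 0.4766 -0.2062  0.0496]
black 0.05 320 [ 0.4589 -0.2235  0.0506] [ 0.4753 -0.2069  0.054 ]
white 0.015 536 [0.4757 0.0875 0.0155] [0.4969 0.0968 0.0397]
white 0.04 32 [0.4782 0.0887 0.04  ] [0.4911 0.0936 0.0415]
```

Emit:
{"op": "servo_tool", "data": {
  "turn": [
    [0,0,0],
    [0,0,0],
    [0,0,0],
    [0,0,0]
  ],
  "slide": [
    [0.95,0,-1.5],
    [0.95,0,-3],
    [0.95,0,-4],
    [0.95,0,-4]
  ],
  "hand": [1,1,1,1]
}}

```text
clock: 1.7
tcp_pos: [0.4647, -0.2161, 0.1091]
orientation: [-3.14, -0.001, 0.008]
contact_force: [-0.6, -0.0, 0.5]
grip_width: 0.0854
gripper_force: 0.0
```

```bash
python3 w.py w1
```

```text
1.7 [ 0.4647 -0.2161  0.1091] [-3.14e+00 -1.00e-03  8.00e-03] 0.08542855683807592
[[ 0.001 -1.    -0.002]
 [-0.951 -0.002  0.308]
 [-0.308  0.001 -0.951]] [ 0.543 -0.216  0.252]
```

View pics/w1.png

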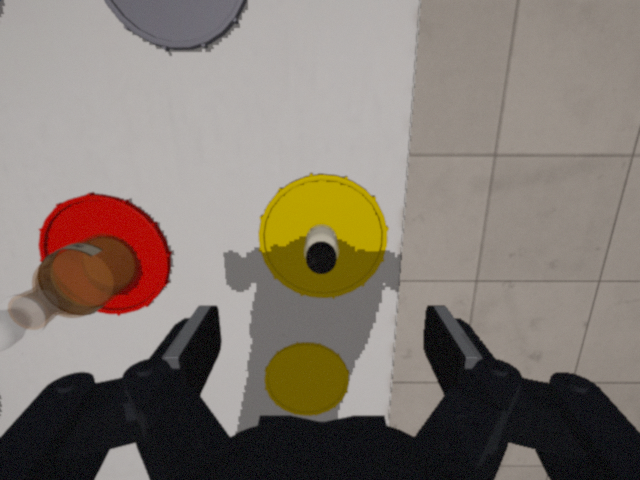

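The vial is centred between the fingers, with its cap at (321,257) and the yellow dish at (323,236).

```bash
python3 - <<'E'
from h import *
W=load('w1.npz')
print('yellow',coaster(W,323,236,(15,35),w=70,smin=90));print('red',coaster(W,105,252,(170,190),w=75))
print('black cap',at_z(W,321,257,.052))
X=cloud(W)
for n,x,y in(('amber',.45,-.058),('black',.467,-.2145)):
    k=X[(np.hypot(X[...,0]-x,X[...,1]-y)<.035)&(X[...,2]>.015)&(X[...,2]<.15)]
    for lo,hi in((.015,.04),(.04,.05),(.05,.06),(.06,.08),(.08,.12)):
        q=k[(k[:,2]>lo)&(k[:,2]<hi)]
        if len(q)>3: print(n,lo,len(q),np.percentile(q,2,0).round(4),np.percentile(q,98,0).round(4))
E
```

```text
yellow (array([ 0.4665, -0.2169]), np.float64(0.0945))
red (array([ 0.4528, -0.0565]), np.float64(0.0951))
black cap [ 0.46874355 -0.21582763  0.052     ]
amber 0.015 1470 [ 0.4355 -0.0811  0.0156] [ 0.4719 -0.0548  0.0396]
amber 0.04 985 [ 0.4324 -0.081   0.0402] [ 0.4721 -0.0466  0.0498]
amber 0.05 1652 [ 0.4319 -0.0794  0.0504] [ 0.4698 -0.0449  0.0599]
amber 0.06 1890 [ 0.4362 -0.0737  0.0602] [ 0.4642 -0.0494  0.0794]
amber 0.08 2185 [ 0.4403 -0.0698  0.0809] [ 0.4602 -0.0524  0.1085]
black 0.015 485 [ 0.4651 -0.2262  0.0161] [ 0.4786 -0.2048  0.0398]
black 0.04 170 [ 0.4674 -0.225   0.0401] [ 0.4766 -0.2065  0.0498]
black 0.05 694 [ 0.459  -0.2237  0.0506] [ 0.4757 -0.2073  0.0539]
```

Emit:
{"op": "servo_tool", "data": {
  "turn": [
    [0,0,0],
    [0,0,0],
    [0,0,0],
    [0,0,0],
    [0,0,0],
    [0,0,0],
    [0,0,0],
    [0,0,0]
  ],
  "slide": [
    [0.05,0,-1.2],
    [0.05,0,-2.3],
    [0.05,0,-3],
    [0.05,0,-3.1],
    [0.05,0,-3.1],
    [0.05,0,-3.1],
    [0.05,0,-3.1],
    [0.05,0,-3.1]
  ],
  "hand": [1,1,1,0.4,0,0,0,0],
  "squeeze": 25
}}

```text
clock: 2.75
tcp_pos: [0.4692, -0.2161, 0.0196]
orientation: [3.141, 0.003, 0.003]
contact_force: [-0.1, -0.6, 6.4]
grip_width: 0.0218
gripper_force: 24.2
```

Emit:
{"op": "servo_tool", "data": {
  "turn": [
    [0,0,0],
    [0,0,0],
    [0,0,0],
    [0,0,0],
    [0,0,0],
    [0,0,0],
    [0,0,0],
    [0,0,0]
  ],
  "slide": [
    [0,0,0.4],
    [0,0,1.2],
    [0.5,0.3,2],
    [1.6,0.8,2.4],
    [3.0,1.5,2.4],
    [4.4,2.3,2.4],
    [5.3,2.8,2.4],
    [5.6,2.9,2.4]
  ],
  "hand": [0,0,0,0,0,0,0,0]
}}

```text
clock: 3.75
tcp_pos: [0.6379, -0.1266, 0.0911]
orientation: [-3.141, -0.008, -0.002]
contact_force: [-0.6, -0.1, 0.5]
grip_width: 0.0219
gripper_force: 24.7
```

```bash
python3 w.py w2; python3 - <<'E'
from h import *
W=load('w2.npz')
h=cv2.cvtColor(W['p'],cv2.COLOR_RGB2HSV)
print(h[260,320],h[200,280],h[100,320])
X=cloud(W)
k=X[(np.hypot(X[...,0]-.636,X[...,1]+.128)<.06)]
for lo,hi in((.003,.0075),(.06,.08),(.08,.10),(.10,.12),(.12,.14)):
    q=k[(k[:,2]>lo)&(k[:,2]<hi)]
    if len(q)>3: print(lo,len(q),np.percentile(q,1,0).round(4),np.percentile(q,99,0).round(4))
E
```

```text
3.75 [ 0.6379 -0.1266  0.0911] [-3.141e+00 -8.000e-03 -2.000e-03] 0.021916895184305014
[[ 0.005 -1.    -0.001]
 [-0.953 -0.005  0.301]
 [-0.301 -0.001 -0.953]] [ 0.715 -0.127  0.234]
[120  21  72] [124  14 125] [ 17  26 136]
0.003 10271 [ 0.6076 -0.1682  0.0047] [ 0.6779 -0.0874  0.0074]
0.06 9 [ 0.641  -0.1349  0.0787] [ 0.6468 -0.1171  0.0798]
0.08 1141 [ 0.6396 -0.1475  0.0804] [ 0.6495 -0.1056  0.0999]
0.1 3509 [ 0.6296 -0.1505  0.1003] [ 0.6496 -0.1029  0.1198]
0.12 5629 [ 0.6279 -0.1628  0.1203] [ 0.6518 -0.0905  0.1399]
```

View pics/w2.png

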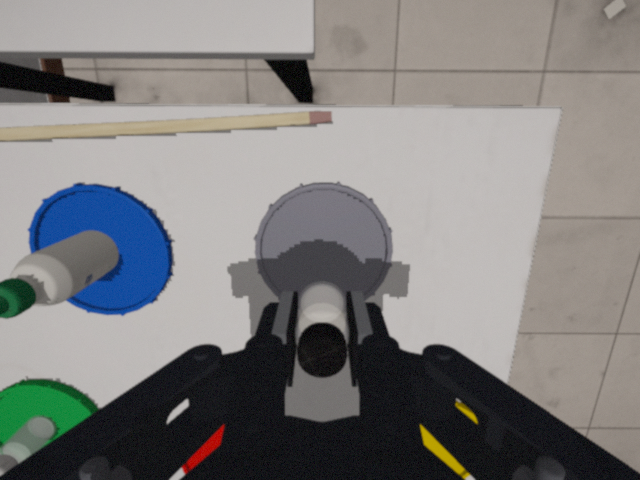

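Grey measures (0.636,-0.128), and the vial is held upright above it. Lowering now.

Emit:
{"op": "servo_tool", "data": {
  "turn": [
    [0,0,0],
    [0,0,0],
    [0,0,0],
    [0,0,0],
    [0,0,0],
    [0,0,0]
  ],
  "slide": [
    [0,-0.05,-0.8],
    [0,-0.05,-1.6],
    [0,-0.05,-2.1],
    [0,-0.05,-2.3],
    [0,-0.05,-2.35],
    [0,-0.05,-2.35]
  ],
  "hand": [0,0,0,0,0,0]
}}

```text
clock: 4.55
tcp_pos: [0.6368, -0.1303, 0.0205]
orientation: [3.141, 0.003, 0.002]
contact_force: [1.3, -0.5, 0.5]
grip_width: 0.0215
gripper_force: 24.7
```

Emit:
{"op": "servo_tool", "data": {
  "turn": [
    [0,0,0],
    [0,0,0],
    [0,0,0],
    [0,0,0],
    [0,0,0],
    [0,0,0],
    [0,0,0],
    [0,0,0]
  ],
  "slide": [
    [0,0,-0.04],
    [0,0,-0.04],
    [0,0,-0.04],
    [0,0,-0.04],
    [0,0,-0.04],
    [0,0,1.5],
    [0,0,3.3],
    [-1,0,5]
  ],
  "hand": [0,0.2,0.5,0.8,1,1,1,1]
}}

```text
clock: 5.55
tcp_pos: [0.6077, -0.1297, 0.1716]
orientation: [-3.141, -0.005, -0.003]
contact_force: [0.3, 0.4, 1.1]
grip_width: 0.0857
gripper_force: 0.0
```

```bash
python3 w.py w3; cat > ang.py <<'E'
from h import *
import sys
W=load(sys.argv[1]);X=cloud(W)
for a in sys.argv[2:]:
    n,x,y=a.split(',');x=float(x);y=float(y)
    k=X[(np.hypot(X[...,0]-x,X[...,1]-y)<.035)&(X[...,2]>.015)&(X[...,2]<.13)]
    for lo,hi in((.015,.04),(.04,.05),(.05,.06),(.06,.08),(.08,.12)):
        q=k[(k[:,2]>lo)&(k[:,2]<hi)]
        if len(q)>3: print(n,lo,len(q),np.percentile(q,2,0).round(4),np.percentile(q,98,0).round(4))
E
python3 ang.py w3.npz black,.636,-.128 dropper,.635,.027
```

```text
5.55 [ 0.6077 -0.1297  0.1716] [-3.141e+00 -5.000e-03 -3.000e-03] 0.08571242597639897
[[ 0.003 -1.    -0.   ]
 [-0.954 -0.003  0.301]
 [-0.301 -0.001 -0.954]] [ 0.685 -0.13   0.315]
black 0.015 212 [ 0.6302 -0.1411  0.0166] [ 0.6462 -0.1196  0.0399]
black 0.04 70 [ 0.6356 -0.1394  0.0401] [ 0.6442 -0.1205  0.0498]
black 0.05 460 [ 0.6268 -0.1383  0.0509] [ 0.643  -0.1218  0.0538]
dropper 0.015 533 [0.6244 0.0118 0.0157] [0.6515 0.0264 0.0394]
dropper 0.04 270 [0.6234 0.0115 0.0404] [0.6517 0.0262 0.0496]
dropper 0.05 442 [0.6226 0.0114 0.0504] [0.6516 0.0319 0.0598]
dropper 0.06 860 [0.6245 0.0138 0.0603] [0.649  0.0329 0.079 ]
dropper 0.08 654 [0.6292 0.0178 0.0804] [0.6447 0.0319 0.1007]
```

View pics/w3.png

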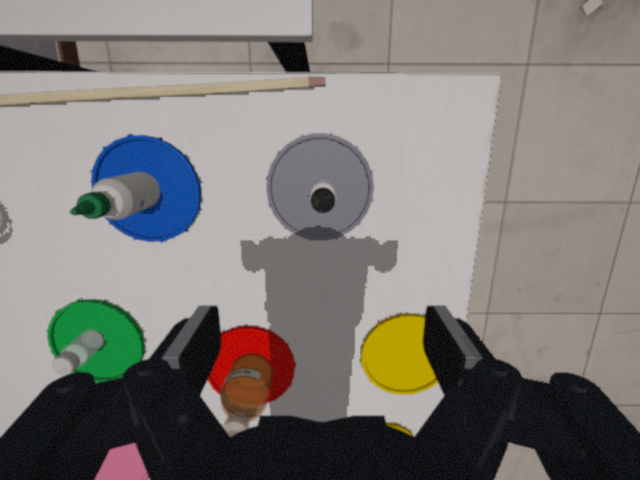

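```bash
python3 - <<'E'
from bench import r
import numpy as np
from scipy.optimize import least_squares
o=r.get_obs();print(o['joints'].round(3),o['tcp_pos'])
D=[((.477816,1.55643),(np.hypot(.24311809,.62906961),.23032374)),((o['joints'][1],o['joints'][3]),(np.hypot(*o['tcp_pos'][:2]),o['tcp_pos'][2]))]
f=lambda p:np.ravel([(p[0]*np.sin(a)+p[1]*np.sin(a+b)-x,p[0]*np.cos(a)+p[1]*np.cos(a+b)+p[2]-z) for (a,b),(x,z) in D])
s=least_squares(f,[.4,.4,.1]);print(s.x,s.fun)
a,b,h=s.x
# planar IK, tilt t: >0 = tool z leaning outward
for c in(.2,.25,.3):
  for x,z in((.455,.036),(.455,.14),(.47,-0+.036),(.47,.14)):   # TCP
    for rr in (np.hypot(x,.06 if x<.46 else .217),):
      for t in(-45,-35,35,45):
        T=np.radians(t);R=rr-c*np.sin(T);Z=z+c*np.cos(T)-(h+c)   # wrist rel. shoulder
        d2=R*R+Z*Z;q=(d2-a*a-b*b)/(2*a*b)
        if abs(q)>1: print(c,x,z,t,'none');continue
        q4=np.arccos(q);q2=np.arctan2(R,Z)-np.arctan2(b*np.sin(q4),a+b*np.cos(q4));q6=np.pi-T-q2-q4
        ok=-.34<q2<2.1 and .24<q4<2.44 and .17<q6<1.92
        print(c,x,z,t,np.round([q2,q4,q6],2),ok)
E
```

```text
[ 0.215  0.441 -0.137  1.742  0.073  0.956 -1.52 ] [ 0.60639827 -0.13095664  0.17829421]
[ 0.54223968  0.47522489 -0.0387451 ] [ 2.55511327e-05 -2.17450024e-06 -2.75961036e-05  2.17380345e-06]
0.2 0.455 0.036 -45 [0.69 1.88 1.35] True
0.2 0.455 0.036 -35 [0.63 1.95 1.18] True
0.2 0.455 0.036 35 [ 0.41  2.46 -0.34] False
0.2 0.455 0.036 45 [ 0.46  2.52 -0.63] False
0.2 0.455 0.14 -45 [0.53 1.86 1.54] True
0.2 0.455 0.14 -35 [0.47 1.91 1.38] True
0.2 0.455 0.14 35 [ 0.15  2.4  -0.02] False
0.2 0.455 0.14 45 [ 0.16  2.47 -0.28] False
0.2 0.47 0.036 -45 [0.76 1.74 1.43] True
0.2 0.47 0.036 -35 [0.69 1.8  1.26] True
0.2 0.47 0.036 35 [ 0.46  2.33 -0.26] False
0.2 0.47 0.036 45 [ 0.5   2.39 -0.54] False
0.2 0.47 0.14 -45 [0.61 1.71 1.61] True
0.2 0.47 0.14 -35 [0.55 1.77 1.44] True
0.2 0.47 0.14 35 [0.23 2.28 0.01] False
0.2 0.47 0.14 45 [ 0.24  2.35 -0.24] False
0.25 0.455 0.036 -45 [0.75 1.8  1.38] True
0.25 0.455 0.036 -35 [0.67 1.88 1.2 ] True
0.25 0.455 0.036 35 [ 0.42  2.52 -0.41] False
0.25 0.455 0.036 45 [ 0.5   2.59 -0.74] False
0.25 0.455 0.14 -45 [0.6  1.78 1.55] True
0.25 0.455
[... 445 characters left out ...]
3  2.44 -0.31] False
0.3 0.455 0.036 -45 [0.81 1.71 1.41] True
0.3 0.455 0.036 -35 [0.72 1.81 1.23] True
0.3 0.455 0.036 35 [ 0.43  2.58 -0.49] False
0.3 0.455 0.036 45 [ 0.56  2.67 -0.87] False
0.3 0.455 0.14 -45 [0.67 1.69 1.57] True
0.3 0.455 0.14 -35 [0.57 1.78 1.41] True
0.3 0.455 0.14 35 [ 0.1   2.53 -0.1 ] False
0.3 0.455 0.14 45 [ 0.15  2.64 -0.43] False
0.3 0.47 0.036 -45 [0.88 1.55 1.5 ] True
0.3 0.47 0.036 -35 [0.78 1.66 1.31] True
0.3 0.47 0.036 35 [ 0.47  2.46 -0.39] False
0.3 0.47 0.036 45 [ 0.55  2.54 -0.74] False
0.3 0.47 0.14 -45 [0.75 1.53 1.65] True
0.3 0.47 0.14 -35 [0.65 1.63 1.48] True
0.3 0.47 0.14 35 [ 0.19  2.41 -0.07] False
0.3 0.47 0.14 45 [ 0.22  2.52 -0.39] False
```

Emit:
{"op": "servo_tool", "data": {
  "turn": [
    [0,0,1],
    [0,0,3],
    [0,0,5],
    [0,0,7],
    [0,0,9],
    [0,0,11],
    [0,0,13],
    [0,0,15]
  ],
  "slide": [
    [-0.2,0.3,0.1],
    [-0.5,0.6,0.3],
    [-0.8,0.9,0.5],
    [-1.1,1.2,0.7],
    [-1.4,1.5,0.8],
    [-1.7,1.8,0.8],
    [-1.9,2.1,0.8],
    [-1.9,2.33,0.8]
  ],
  "hand": [1,1,1,1,1,1,1,1]
}}

```text
clock: 6.6
tcp_pos: [0.5487, -0.0599, 0.1936]
orientation: [-2.484, -1.922, 0.001]
contact_force: [0.6, 0.1, -0.4]
grip_width: 0.0852
gripper_force: 0.0
```

Emit:
{"op": "servo_tool", "data": {
  "turn": [
    [0,0,2],
    [0,0,4],
    [0,0,6],
    [0,0,8],
    [0,0,10],
    [0,0,12],
    [0,0,14],
    [0,0,16]
  ],
  "slide": [
    [0,0,0],
    [0,0,0],
    [0,0,0],
    [0,0,0],
    [0,0,0],
    [0,0,0],
    [0,0,0],
    [0,0,0]
  ],
  "hand": [1,1,1,1,1,1,1,1]
}}

```text
clock: 7.6
tcp_pos: [0.5492, -0.0603, 0.1935]
orientation: [-0.668, -3.07, 0.0]
contact_force: [0.2, 0.8, -0.4]
grip_width: 0.0853
gripper_force: 0.0
```

Emit:
{"op": "servo_tool", "data": {
  "turn": [
    [0,0,2],
    [0,0,4],
    [0,0,5],
    [0,0,5]
  ],
  "slide": [
    [0,0,0],
    [0,0,0],
    [0,0,0],
    [0,0,0]
  ],
  "hand": [1,1,1,1]
}}

```text
clock: 8.1
tcp_pos: [0.5492, -0.0604, 0.1935]
orientation: [0.002, -3.141, -0.001]
contact_force: [-0.6, -0.0, -0.5]
grip_width: 0.0855
gripper_force: 0.0
```

Emit:
{"op": "servo_tool", "data": {
  "turn": [
    [0,1.5,0],
    [0,3,0],
    [0,4.5,0],
    [0,6,0],
    [0,7.5,0],
    [0,9,0],
    [0,9,0],
    [0,9,0]
  ],
  "slide": [
    [0,0,0],
    [0,0,0],
    [0,0,0],
    [0,0,0],
    [0,0,0],
    [0,0,0],
    [0,0,0],
    [0,0,0]
  ],
  "hand": [1,1,1,1,1,1,1,1]
}}

```text
clock: 9.1
tcp_pos: [0.5494, -0.06, 0.1939]
orientation: [0.002, -2.358, -0.001]
contact_force: [0.0, 0.0, 0.7]
grip_width: 0.0852
gripper_force: 0.0
```

```bash
python3 w.py w4; python3 - <<'E'
from bench import r
from scipy.spatial.transform import Rotation as R
import cv2
o=r.get_obs();print(R.from_rotvec(o['orientation']).as_matrix().round(3),o['joints'].round(2))
E
python3 ang.py w4.npz amber,.4503,-.06
```

```text
9.1 [ 0.5494 -0.06    0.1939] [ 2.000e-03 -2.358e+00 -1.000e-03] 0.08519954719905132
[[-0.001  1.     0.001]
 [ 0.889  0.002 -0.459]
 [-0.459  0.    -0.889]] [ 0.595 -0.06   0.35 ]
[[-0.709 -0.001 -0.705]
 [-0.002  1.    -0.   ]
 [ 0.705  0.001 -0.709]] [ 0.37  0.87 -0.67  1.32  0.29  1.88  1.24]
amber 0.015 341 [ 0.4561 -0.0793  0.0158] [ 0.4717 -0.0384  0.0395]
amber 0.04 290 [ 0.4444 -0.0798  0.0403] [ 0.472  -0.0367  0.0498]
amber 0.05 584 [ 0.4383 -0.0786  0.0504] [ 0.4698 -0.0391  0.0599]
amber 0.06 560 [ 0.4432 -0.0735  0.0601] [ 0.464  -0.044   0.0787]
amber 0.08 770 [ 0.4433 -0.0685  0.0817] [ 0.46   -0.048   0.1115]
```

View pics/w4.png

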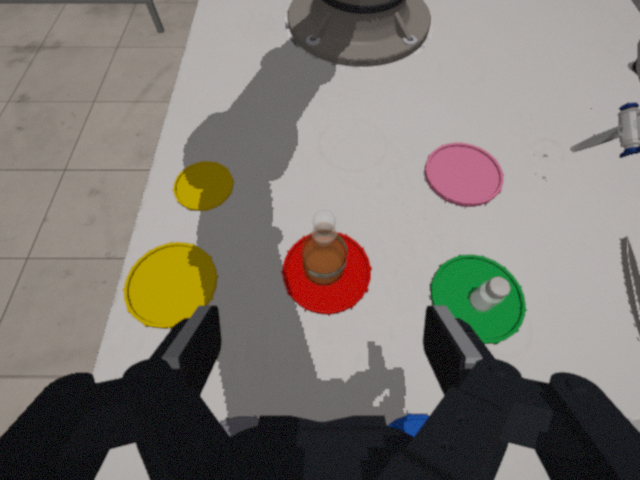

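Emit:
{"op": "servo_tool", "data": {
  "turn": [
    [0,0,0],
    [0,0,0],
    [0,0,0],
    [0,0,0],
    [0,0,0],
    [0,0,0],
    [0,0,0]
  ],
  "slide": [
    [-0.6,0,-1.2],
    [-1.3,0,-2.4],
    [-2.0,0.03,-3.4],
    [-2.8,0.03,-4.2],
    [-3.4,0.03,-4.8],
    [-3.8,0.03,-5.2],
    [-3.85,0.03,-5.25]
  ],
  "hand": [1,1,1,1,1,1,1]
}}

```text
clock: 10.02
tcp_pos: [0.4334, -0.0598, 0.0367]
orientation: [0.002, -2.357, -0.001]
contact_force: [-0.1, -0.0, 0.1]
grip_width: 0.0856
gripper_force: 0.0
```

```bash
python3 w.py w5; python3 ang.py w5.npz amber,.4503,-.06;python3 - <<'E'
from bench import r
print(r.get_obs()['joints'].round(2))
E
```

```text
10.025 [ 0.4334 -0.0598  0.0367] [ 2.000e-03 -2.357e+00 -1.000e-03] 0.08557774108851977
[[-0.002  1.     0.001]
 [ 0.888  0.002 -0.46 ]
 [-0.46   0.    -0.888]] [ 0.48  -0.06   0.192]
amber 0.015 120 [ 0.4621 -0.0716  0.0158] [ 0.472  -0.04    0.0398]
amber 0.04 713 [ 0.4392 -0.0799  0.041 ] [ 0.4719 -0.0358  0.0498]
amber 0.05 2823 [ 0.4396 -0.0782  0.0507] [ 0.4696 -0.039   0.0599]
amber 0.06 2369 [ 0.4459 -0.0738  0.0601] [ 0.4645 -0.0432  0.0723]
amber 0.08 9782 [ 0.443  -0.0736  0.0878] [ 0.4845 -0.0463  0.1115]
[ 0.44  0.93 -0.66  1.68  0.36  1.51  1.18]
```

View pics/w5.png

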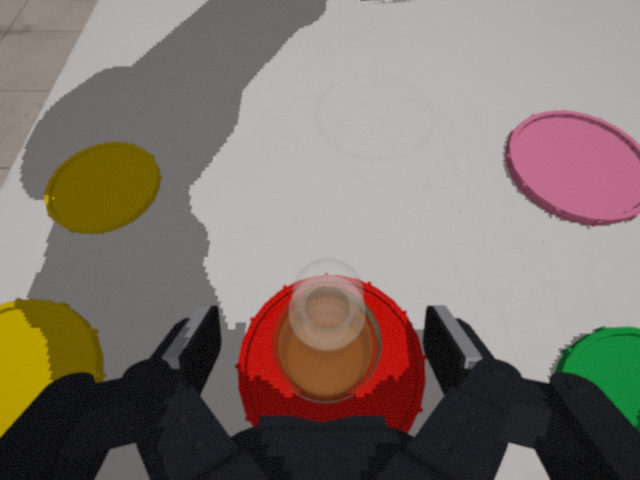

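The bottle is between the pads, with the stopper at (328,305) clear of the body. Closing.

Emit:
{"op": "servo_tool", "data": {
  "turn": [
    [0,0,0],
    [0,0,0],
    [0,0,0],
    [0,0,0],
    [0,0,0],
    [0,0,0]
  ],
  "slide": [
    [0,0.04,0],
    [0,0.04,0],
    [0,0.04,0],
    [0,0.04,0],
    [0,0.04,0],
    [0,0.04,0]
  ],
  "hand": [0.8,0.6,0.4,0.4,0.4,0.4],
  "squeeze": 35
}}

```text
clock: 10.82
tcp_pos: [0.4347, -0.0579, 0.0369]
orientation: [0.003, -2.358, -0.001]
contact_force: [2.0, 0.6, 5.7]
grip_width: 0.0422
gripper_force: 35.3
```

Emit:
{"op": "servo_tool", "data": {
  "turn": [
    [0,0,0],
    [0,0,0],
    [0,0,0],
    [0,0,0],
    [0,0,0],
    [0,0,0],
    [0,0,0],
    [0,0,0]
  ],
  "slide": [
    [0,0,0.3],
    [0,0,0.8],
    [0,0,1.2],
    [0.1,-0.6,1.3],
    [0.2,-1.8,1.3],
    [0.3,-3.2,1.3],
    [0.4,-4.4,1.3],
    [0.5,-5,1.3]
  ],
  "hand": [0.4,0.4,0.4,0.4,0.4,0.4,0.4,0.4]
}}

```text
clock: 11.82
tcp_pos: [0.4483, -0.2116, 0.0751]
orientation: [-0.003, -2.356, -0.001]
contact_force: [0.6, 0.6, -1.7]
grip_width: 0.0427
gripper_force: 35.7
```

```bash
python3 w.py w6; python3 ang.py w6.npz amber,.466,-.208;python3 - <<'E'
from bench import r
from h import *
W=load('w6.npz');X=cloud(W)
k=X[(np.hypot(X[...,0]-.466,X[...,1]+.208)<.04)]
for lo in np.arange(.06,.16,.01):
    q=k[(k[:,2]>lo)&(k[:,2]<lo+.01)]
    if len(q)>9: print(lo.round(3),len(q),np.percentile(q,2,0).round(4),np.percentile(q,98,0).round(4))
S,d=r.grab_frame("scene")
a=cv2.resize(S[175:325,150:350],(800,600),interpolation=cv2.INTER_CUBIC);cv2.imwrite('pics/s6.png',a[:,:,::-1])
E
```

```text
11.825 [ 0.4483 -0.2116  0.0751] [-3.000e-03 -2.356e+00 -1.000e-03] 0.04272520717710303
[[ 0.002  1.    -0.   ]
 [ 0.887 -0.002 -0.461]
 [-0.461  0.001 -0.887]] [ 0.495 -0.212  0.231]
amber 0.04 6 [ 0.479  -0.2205  0.0478] [ 0.4846 -0.1974  0.0496]
amber 0.05 37 [ 0.4829 -0.2204  0.0501] [ 0.4847 -0.2041  0.058 ]
amber 0.06 151 [ 0.4504 -0.2333  0.0681] [ 0.4855 -0.1906  0.0798]
amber 0.08 11065 [ 0.4489 -0.2396  0.0834] [ 0.4834 -0.178   0.1191]
0.07 145 [ 0.4503 -0.2333  0.0713] [ 0.4855 -0.1906  0.0798]
0.08 1339 [ 0.445  -0.2431  0.0809] [ 0.4849 -0.1798  0.0899]
0.09 5289 [ 0.4494 -0.2445  0.0904] [ 0.4826 -0.1792  0.0998]
0.1 3362 [ 0.4584 -0.244   0.1001] [ 0.4782 -0.1799  0.1097]
0.11 2471 [ 0.468  -0.2456  0.1102] [ 0.4877 -0.1704  0.1199]
0.12 3337 [ 0.4622 -0.2436  0.1202] [ 0.4829 -0.1748  0.1285]
0.13 4974 [ 0.4715 -0.239   0.1334] [ 0.4979 -0.1849  0.1399]
0.14 13457 [ 0.4573 -0.2356  0.1402] [ 0.5041 -0.1879  0.1497]
0.15 3068 [ 0.4632 -0.2282  0.1501] [ 0.5032 -0.1901  0.1581]
```

View pics/s6.png

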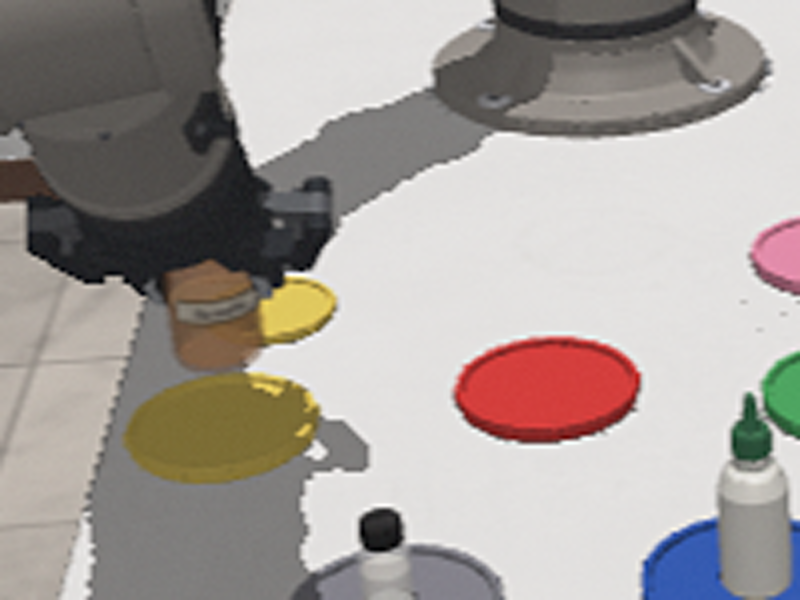

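The bottle hangs upright over yellow in the scene crop, and red is empty. Lowering.

Emit:
{"op": "servo_tool", "data": {
  "turn": [
    [0,0,0],
    [0,0,0],
    [0,0,0],
    [0,0,0],
    [0,0,0],
    [0,0,0]
  ],
  "slide": [
    [0.09,-0.18,-0.1],
    [0.09,-0.18,-0.5],
    [0.09,-0.18,-0.9],
    [0.09,-0.18,-1.15],
    [0.09,-0.18,-1.22],
    [0.09,-0.18,-1.22]
  ],
  "hand": [0.4,0.4,0.4,0.4,0.4,0.4]
}}

```text
clock: 12.68
tcp_pos: [0.4515, -0.2134, 0.0386]
orientation: [0.003, -2.356, -0.001]
contact_force: [-0.5, -0.1, -2.0]
grip_width: 0.0426
gripper_force: 35.7
```

Emit:
{"op": "servo_tool", "data": {
  "turn": [
    [0,0,0],
    [0,0,0],
    [0,0,0]
  ],
  "slide": [
    [0,-0.1,0],
    [0,-0.1,-0.04],
    [0,-0.1,-0.05]
  ],
  "hand": [0.4,0.4,0.4]
}}

```text
clock: 13.05
tcp_pos: [0.4516, -0.2166, 0.0373]
orientation: [0.002, -2.356, -0.001]
contact_force: [-0.3, -0.9, -1.6]
grip_width: 0.0429
gripper_force: 35.7
```

Emit:
{"op": "servo_tool", "data": {
  "turn": [
    [0,0,0],
    [0,0,0],
    [0,0,0],
    [0,0,0],
    [0,0,0],
    [0,0,0],
    [0,0,0],
    [0,0,0]
  ],
  "slide": [
    [0,0,-0.03],
    [0,0,-0.03],
    [0,0,-0.03],
    [0,0,-0.03],
    [0,0,-0.03],
    [0.6,0,0.6],
    [1.5,0,1.5],
    [2.6,0,2.6]
  ],
  "hand": [0.52,0.6,0.8,1,1,1,1,1]
}}

```text
clock: 14.05
tcp_pos: [0.5296, -0.2168, 0.1158]
orientation: [0.002, -2.355, -0.001]
contact_force: [0.7, -0.8, -0.2]
grip_width: 0.0853
gripper_force: 0.0
```

```bash
python3 w.py w7; python3 ang.py w7.npz amber,.4665,-.2169;python3 - <<'E'
from h import *
W=load('w7.npz')
H=cv2.cvtColor(W['p'],cv2.COLOR_RGB2HSV)
X=cloud(W)
for n,c,hue in(('yellow',(.4665,-.2169),(15,35)),('red',(.4525,-.056),(170,190)),('green',(.481,.096),(45,85))):
    q=W['R']@np.array([*c,.009])+W['t'];f=f_of(W);u,v=q[:2]/q[2]*f+[W['cx'],W['cy']]
    print(n,u.round(),v.round(),coaster(W,int(u),int(v),hue,w=75,smin=100))
E
```

```text
14.05 [ 0.5296 -0.2168  0.1158] [ 2.000e-03 -2.355e+00 -1.000e-03] 0.08534116385354859
[[-0.002  1.     0.002]
 [ 0.887  0.002 -0.462]
 [-0.462  0.001 -0.887]] [ 0.576 -0.217  0.271]
amber 0.015 550 [ 0.4749 -0.2369  0.0155] [ 0.4891 -0.1971  0.0396]
amber 0.04 501 [ 0.4631 -0.238   0.0402] [ 0.4893 -0.1945  0.0497]
amber 0.05 1054 [ 0.4556 -0.2367  0.0504] [ 0.487  -0.1969  0.0599]
amber 0.06 1071 [ 0.4604 -0.2318  0.0601] [ 0.4815 -0.2019  0.0789]
amber 0.08 1556 [ 0.4607 -0.2271  0.0821] [ 0.4773 -0.2065  0.1117]
yellow 322.0 271.0 (array([ 0.4671, -0.217 ]), np.float64(0.0945))
red 516.0 256.0 (array([ 0.4529, -0.0561]), np.float64(0.0955))Traceback (most recent call last):
  File "<stdin>", line 7, in <module>
  File "h.py", line 19, in coaster
    q=cv2.convexHull(max(cs,key=cv2.contourArea))[:,0].astype(float)
                     ~~~^^^^^^^^^^^^^^^^^^^^^^^^
ValueError: max() iterable argument is empty
```

Emit:
{"op": "servo_tool", "data": {
  "turn": [
    [0,0,0],
    [0,-1.2,0],
    [0,-2.7,0],
    [0,-4.2,0],
    [0,-5.7,0],
    [0,-7.2,0],
    [0,-8.5,0],
    [0,-9,0]
  ],
  "slide": [
    [0,0.4,1],
    [0,1.6,2],
    [-0.3,3.2,2.5],
    [-0.6,4.9,2.5],
    [-0.9,6.7,2.3],
    [-1.2,8.5,2],
    [-1.5,10,1.5],
    [-1.5,10.5,1]
  ],
  "hand": [1,1,1,1,1,1,1,1]
}}

```text
clock: 15.1
tcp_pos: [0.4824, 0.1014, 0.1456]
orientation: [-0.012, 3.138, -0.0]
contact_force: [0.7, -0.7, -0.0]
grip_width: 0.0854
gripper_force: 0.0
```

Emit:
{"op": "servo_tool", "data": {
  "turn": [
    [0,0,0],
    [0,0,0]
  ],
  "slide": [
    [0,0,0],
    [0,0,0]
  ],
  "hand": [1,1]
}}

```text
clock: 15.35
tcp_pos: [0.4853, 0.0975, 0.1456]
orientation: [0.001, -3.141, 0.001]
contact_force: [0.4, -0.6, -0.6]
grip_width: 0.0854
gripper_force: 0.0
```

```bash
python3 w.py w8; python3 ang.py w8.npz white,.486,.099;python3 - <<'E'
from h import *
W=load('w8.npz');f=f_of(W)
for n,c,hue in(('red',(.4525,-.056),(170,190)),('green',(.481,.096),(45,85))):
    q=W['R']@np.array([*c,.009])+W['t'];u,v=q[:2]/q[2]*f+[W['cx'],W['cy']]
    print(n,u.round(),v.round(),coaster(W,int(u),int(v),hue,w=85,smin=100))
E
```

```text
15.35 [0.4853 0.0975 0.1456] [ 1.000e-03 -3.141e+00  1.000e-03] 0.08541287825895874
[[-0.001  1.    -0.   ]
 [ 0.953  0.001  0.302]
 [ 0.302  0.    -0.953]] [0.408 0.097 0.288]
white 0.015 342 [0.4743 0.0886 0.0156] [0.4881 0.1103 0.0399]
white 0.04 116 [0.4761 0.0903 0.04  ] [0.4856 0.1086 0.0498]
white 0.05 512 [0.4772 0.0912 0.0508] [0.4937 0.1075 0.0536]
red 130.0 189.0 (array([ 0.4519, -0.0542]), np.float64(0.095))
green 320.0 224.0 (array([0.4806, 0.0981]), np.float64(0.0933))
```

Emit:
{"op": "servo_tool", "data": {
  "turn": [
    [0,0,0],
    [0,0,0],
    [0,0,0],
    [0,0,0],
    [0,0,0],
    [0,0,0],
    [0,0,0],
    [0,0,0]
  ],
  "slide": [
    [0,0.06,-1.2],
    [0,0.06,-2.6],
    [0,0.06,-3.7],
    [0,0.06,-4.2],
    [0,0.06,-4.25],
    [0,0.06,-4.25],
    [0,0.06,-4.25],
    [0,0.06,-4.25]
  ],
  "hand": [1,1,1,0.6,0.3,0,0,0],
  "squeeze": 25
}}

```text
clock: 16.4
tcp_pos: [0.4856, 0.1004, 0.0189]
orientation: [-0.003, 3.139, 0.0]
contact_force: [-1.0, -0.9, 8.0]
grip_width: 0.0219
gripper_force: 24.8
```

Emit:
{"op": "servo_tool", "data": {
  "turn": [
    [0,0,0],
    [0,0,0],
    [0,0,0],
    [0,0,0],
    [0,0,0],
    [0,0,0],
    [0,0,0],
    [0,0,0]
  ],
  "slide": [
    [0,0,0.4],
    [0,0,1],
    [-0.1,-0.6,1.4],
    [-0.4,-1.8,1.5],
    [-0.7,-3.2,1.5],
    [-0.9,-4.4,1.5],
    [-1.1,-5.1,1.5],
    [-1.1,-5.2,1.5]
  ],
  "hand": [0,0,0,0,0,0,0,0]
}}

```text
clock: 17.4
tcp_pos: [0.4513, -0.0573, 0.0635]
orientation: [0.001, 3.141, -0.001]
contact_force: [0.1, 0.4, -0.9]
grip_width: 0.0214
gripper_force: 24.7
```

Emit:
{"op": "servo_tool", "data": {
  "turn": [
    [0,0,0],
    [0,0,0],
    [0,0,0],
    [0,0,0],
    [0,0,0],
    [0,0,0]
  ],
  "slide": [
    [0,0,0],
    [0,0,-0.5],
    [0,0,-1.1],
    [0,0,-1.35],
    [0,0,-1.45],
    [0,0,-1.45]
  ],
  "hand": [0,0,0,0,0,0]
}}

```text
clock: 18.15
tcp_pos: [0.4517, -0.0551, 0.0193]
orientation: [-0.005, 3.142, 0.0]
contact_force: [-0.4, 0.0, 0.0]
grip_width: 0.0214
gripper_force: 24.7
```

Emit:
{"op": "servo_tool", "data": {
  "turn": [
    [0,0,0],
    [0,0,0],
    [0,0,0],
    [0,0,0],
    [0,0,0],
    [0,0,0],
    [0,0,0],
    [0,0,0]
  ],
  "slide": [
    [0,0,-0.03],
    [0,0,-0.03],
    [0,0,-0.03],
    [0,0,-0.03],
    [0,0,1],
    [0,0,2.7],
    [0,0,4.6],
    [0,0,5.5]
  ],
  "hand": [0.35,0.5,0.8,1,1,1,1,1]
}}

```text
clock: 19.15
tcp_pos: [0.4527, -0.0556, 0.187]
orientation: [-0.004, 3.138, -0.001]
contact_force: [-0.1, 0.2, -1.1]
grip_width: 0.0853
gripper_force: 0.0
```

Emit:
{"op": "servo_tool", "data": {
  "turn": [
    [0,0,0],
    [0,0,0],
    [0,0,0],
    [0,0,0],
    [0,0,0],
    [0,0,0]
  ],
  "slide": [
    [1,0.5,0.2],
    [2.5,1.1,0.5],
    [4,1.8,0.5],
    [5.5,2.5,0.5],
    [6.15,2.75,0.5],
    [6.15,2.75,0.5]
  ],
  "hand": [1,1,1,1,1,1]
}}

```text
clock: 19.9
tcp_pos: [0.6367, 0.0279, 0.1987]
orientation: [0.005, -3.141, -0.002]
contact_force: [-0.4, -0.9, -0.8]
grip_width: 0.0853
gripper_force: 0.0
```

```bash
python3 w.py w9; python3 ang.py w9.npz dropper,.637,.0268 white,.4525,-.0557;python3 - <<'E'
from h import *
W=load('w9.npz');f=f_of(W)
for n,c,hue in(('blue',(.6355,.0255),(100,130)),('green',(.481,.097),(45,85)),('red',(.4525,-.056),(170,190))):
    q=W['R']@np.array([*c,.009])+W['t'];u,v=q[:2]/q[2]*f+[W['cx'],W['cy']]
    print(n,u.round(),v.round(),coaster(W,int(u),int(v),hue,w=85,smin=100))
E
```

```text
19.9 [0.6367 0.0279 0.1987] [ 5.000e-03 -3.141e+00 -2.000e-03] 0.08526525762026897
[[-0.004  1.     0.001]
 [ 0.953  0.003  0.302]
 [ 0.302  0.002 -0.953]] [0.56  0.027 0.341]
dropper 0.015 156 [0.62   0.0142 0.0154] [0.6303 0.0417 0.0399]
dropper 0.04 91 [0.6201 0.0131 0.0401] [0.6328 0.0416 0.0495]
dropper 0.05 223 [0.6206 0.0123 0.051 ] [0.6456 0.0416 0.0599]
dropper 0.06 479 [0.623  0.0142 0.0601] [0.6427 0.0397 0.0791]
dropper 0.08 391 [0.6279 0.0182 0.0812] [0.6431 0.0343 0.1008]
white 0.015 88 [ 0.4606 -0.0623  0.0153] [ 0.4638 -0.0483  0.027 ]
blue 319.0 213.0 (array([0.6346, 0.0244]), np.float64(0.093))
green 405.0 33.0 (array([0.4812, 0.0979]), np.float64(0.0931))
red 219.0 -8.0 (array([ 0.4526, -0.0546]), np.float64(0.0942))
```

View pics/w9.png

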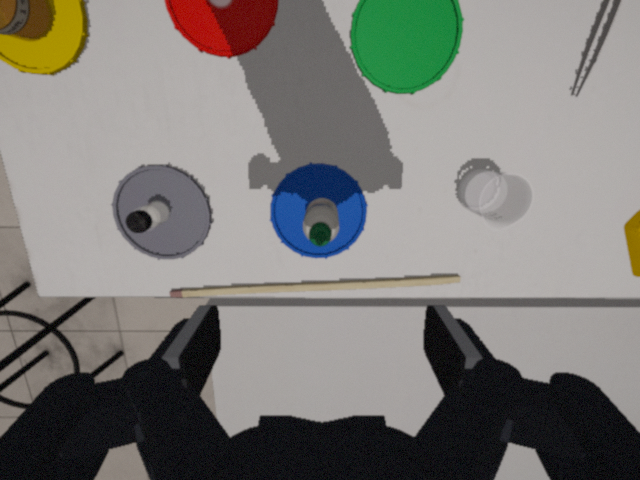

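Emit:
{"op": "servo_tool", "data": {
  "turn": [
    [0,0,0],
    [0,0,0],
    [0,0,0],
    [0,0,0],
    [0,0,0],
    [0,0,0]
  ],
  "slide": [
    [0,0,-1.2],
    [0,0,-2.7],
    [0,0,-4.2],
    [0,0,-5],
    [0,0,-5.4],
    [0,0,-5.4]
  ],
  "hand": [1,1,1,1,1,1]
}}

```text
clock: 20.7
tcp_pos: [0.6362, 0.0267, 0.0376]
orientation: [-0.003, 3.141, 0.0]
contact_force: [-0.9, -0.4, 0.1]
grip_width: 0.0851
gripper_force: 0.0
```

Emit:
{"op": "servo_tool", "data": {
  "turn": [
    [0,0,0],
    [0,0,0],
    [0,0,0],
    [0,0,0],
    [0,0,0],
    [0,0,0]
  ],
  "slide": [
    [0,-0.02,-0.05],
    [0,-0.02,-0.05],
    [0,-0.02,-0.05],
    [0,-0.02,-0.05],
    [0,-0.02,-0.05],
    [0,-0.02,-0.05]
  ],
  "hand": [0.8,0.6,0.4,0.2,0.2,0.2],
  "squeeze": 25
}}

```text
clock: 21.45
tcp_pos: [0.6365, 0.0263, 0.0363]
orientation: [-0.004, 3.141, 0.0]
contact_force: [0.5, -0.1, 4.9]
grip_width: 0.0295
gripper_force: 24.9
```

Emit:
{"op": "servo_tool", "data": {
  "turn": [
    [0,0,0],
    [0,0,0],
    [0,0,0],
    [0,0,0],
    [0,0,0],
    [0,0,0],
    [0,0,0],
    [0,0,0]
  ],
  "slide": [
    [0,0,0.3],
    [0,0,0.9],
    [-0.4,0.2,1.4],
    [-1.5,0.7,1.5],
    [-2.9,1.3,1.5],
    [-4.2,1.9,1.5],
    [-5,2.3,1.5],
    [-5.17,2.37,1.5]
  ],
  "hand": [0.2,0.2,0.2,0.2,0.2,0.2,0.2,0.2]
}}

```text
clock: 22.45
tcp_pos: [0.4791, 0.0982, 0.0816]
orientation: [-0.008, 3.141, -0.001]
contact_force: [1.0, 0.4, -0.5]
grip_width: 0.0298
gripper_force: 24.7
```

Emit:
{"op": "servo_tool", "data": {
  "turn": [
    [0,0,0],
    [0,0,0],
    [0,0,0],
    [0,0,0],
    [0,0,0],
    [0,0,0]
  ],
  "slide": [
    [0,0,0],
    [0,0,-0.5],
    [0,0,-1.1],
    [0,0,-1.35],
    [0,0,-1.45],
    [0,0,-1.45]
  ],
  "hand": [0.2,0.2,0.2,0.2,0.2,0.2]
}}

```text
clock: 23.2
tcp_pos: [0.481, 0.0975, 0.0371]
orientation: [0.004, -3.141, -0.0]
contact_force: [0.6, -0.3, -0.8]
grip_width: 0.0298
gripper_force: 24.7
```

Emit:
{"op": "servo_tool", "data": {
  "turn": [
    [0,0,0],
    [0,0,0],
    [0,0,0],
    [0,0,0],
    [0,0,0],
    [0,0,0],
    [0,0,0],
    [0,0,0]
  ],
  "slide": [
    [0,0,-0.03],
    [0,0,-0.03],
    [0,0,-0.03],
    [0,0,-0.03],
    [0,0,0.8],
    [0,0,2.4],
    [0,0,4.2],
    [0,0,5]
  ],
  "hand": [0.4,0.5,0.8,1,1,1,1,1]
}}

```text
clock: 24.2
tcp_pos: [0.482, 0.0979, 0.1901]
orientation: [-0.004, 3.138, 0.001]
contact_force: [0.4, -0.4, -0.6]
grip_width: 0.0857
gripper_force: 0.0
```

Emit:
{"op": "servo_tool", "data": {
  "turn": [
    [0,0,0],
    [0,0,0],
    [0,0,0],
    [0,0,0],
    [0,0,0],
    [0,0,0],
    [0,0,0],
    [0,0,0]
  ],
  "slide": [
    [0.6,-0.9,0],
    [1.6,-2.4,0],
    [2.6,-4,0],
    [3.7,-5.5,-0.3],
    [4.7,-6.9,-0.8],
    [5.13,-7.6,-1.3],
    [5.13,-7.6,-1.3],
    [5.13,-7.6,-1.3]
  ],
  "hand": [1,1,1,1,1,1,1,1]
}}

```text
clock: 25.2
tcp_pos: [0.6345, -0.129, 0.1486]
orientation: [-0.006, 3.142, 0.002]
contact_force: [-0.3, 0.5, -0.1]
grip_width: 0.0854
gripper_force: 0.0
```

```bash
python3 w.py w10; python3 ang.py w10.npz black,.635,-.130
```

```text
25.2 [ 0.6345 -0.129   0.1486] [-6.000e-03  3.142e+00  2.000e-03] 0.08541201022616149
[[-0.004  1.     0.001]
 [ 0.953  0.004  0.302]
 [ 0.302  0.002 -0.953]] [ 0.557 -0.13   0.291]
black 0.015 325 [ 0.6228 -0.1411  0.0155] [ 0.6368 -0.1198  0.0398]
black 0.04 114 [ 0.6246 -0.1398  0.0401] [ 0.6338 -0.1214  0.0499]
black 0.05 498 [ 0.6258 -0.1389  0.0506] [ 0.6423 -0.1224  0.0538]
```

Emit:
{"op": "servo_tool", "data": {
  "turn": [
    [0,0,0],
    [0,0,0],
    [0,0,0],
    [0,0,0],
    [0,0,0],
    [0,0,0],
    [0,0,0],
    [0,0,0]
  ],
  "slide": [
    [0,-0.04,-1.2],
    [0,-0.04,-2.6],
    [0,-0.04,-3.8],
    [0,-0.04,-4.3],
    [0,-0.04,-4.35],
    [0,-0.04,-4.35],
    [0,-0.04,-4.35],
    [0,-0.04,-4.35]
  ],
  "hand": [1,1,1,0.6,0.3,0,0,0],
  "squeeze": 25
}}

```text
clock: 26.25
tcp_pos: [0.6361, -0.1318, 0.0196]
orientation: [-0.003, 3.139, -0.0]
contact_force: [-0.5, 0.3, 7.3]
grip_width: 0.0215
gripper_force: 24.7
```

Emit:
{"op": "servo_tool", "data": {
  "turn": [
    [0,0,0],
    [0,0,0],
    [0,0,0],
    [0,0,0],
    [0,0,0],
    [0,0,0],
    [0,0,0],
    [0,0,0]
  ],
  "slide": [
    [0,0,0.4],
    [0,0,1],
    [0,0.6,1.4],
    [0,1.8,1.5],
    [0,3.2,1.5],
    [0,4.4,1.5],
    [0,5.1,1.5],
    [0,5.18,1.5]
  ],
  "hand": [0,0,0,0,0,0,0,0]
}}

```text
clock: 27.25
tcp_pos: [0.6348, 0.0258, 0.0633]
orientation: [-0.008, 3.141, 0.001]
contact_force: [0.2, -0.1, -0.3]
grip_width: 0.0213
gripper_force: 24.6
```

Emit:
{"op": "servo_tool", "data": {
  "turn": [
    [0,0,0],
    [0,0,0],
    [0,0,0],
    [0,0,0],
    [0,0,0],
    [0,0,0]
  ],
  "slide": [
    [0,0,0],
    [0,0,-0.5],
    [0,0,-1.1],
    [0,0,-1.35],
    [0,0,-1.45],
    [0,0,-1.45]
  ],
  "hand": [0,0,0,0,0,0]
}}

```text
clock: 28.0
tcp_pos: [0.6338, 0.0226, 0.0196]
orientation: [0.003, -3.139, 0.003]
contact_force: [-5.8, -2.7, 10.4]
grip_width: 0.0217
gripper_force: 25.6
```

Emit:
{"op": "servo_tool", "data": {
  "turn": [
    [0,0,0],
    [0,0,0],
    [0,0,0]
  ],
  "slide": [
    [0,0.04,0.06],
    [0,0.04,0.06],
    [0,0.04,0.04]
  ],
  "hand": [0,0,0]
}}

```text
clock: 28.38
tcp_pos: [0.6349, 0.0248, 0.0201]
orientation: [0.004, -3.141, -0.0]
contact_force: [-0.6, 0.1, -0.7]
grip_width: 0.0217
gripper_force: 24.6
```

Now there's no contact force, so I'll release and rise, with a lateral retreat toward free space.

Emit:
{"op": "servo_tool", "data": {
  "turn": [
    [0,0,0],
    [0,0,0],
    [0,0,0],
    [0,0,0],
    [0,0,0],
    [0,0,0],
    [0,0,0],
    [0,0,0]
  ],
  "slide": [
    [0,0,-0.02],
    [0,0,-0.02],
    [0,0,-0.02],
    [0,0,-0.02],
    [0,0,0.8],
    [0,0,2.4],
    [0,0,4.2],
    [0,0,6]
  ],
  "hand": [0.35,0.5,0.8,1,1,1,1,1]
}}

```text
clock: 29.38
tcp_pos: [0.6348, 0.025, 0.204]
orientation: [-0.004, 3.14, 0.0]
contact_force: [0.9, -0.2, 0.6]
grip_width: 0.0849
gripper_force: 0.0
```

Emit:
{"op": "servo_tool", "data": {
  "turn": [
    [0,0,0],
    [0,0,0],
    [0,0,0],
    [0,0,0],
    [0,0,0]
  ],
  "slide": [
    [0,-1,0.5],
    [0,-2.5,1],
    [0,-4,1.5],
    [0,-5,1.5],
    [0,-5,1.5]
  ],
  "hand": [1,1,1,1,1]
}}

```text
clock: 30.0
tcp_pos: [0.6347, -0.1289, 0.2469]
orientation: [0.005, 3.14, -0.002]
contact_force: [-0.5, -0.4, -0.2]
grip_width: 0.0851
gripper_force: 0.0
```

```bash
python3 w.py w11; python3 ang.py w11.npz black,.635,.0248; python3 - <<'E'
from bench import r
from h import *
S,d=r.grab_frame("scene");c=r.get_calibration("scene");np.savez('s11.npz',p=S,d=d,**c)
a=cv2.resize(S[190:370,160:400],(800,600),interpolation=cv2.INTER_CUBIC);cv2.imwrite('pics/s11.png',a[:,:,::-1])
E
python3 ang.py s11.npz amber,.467,-.218 dropper,.484,.0965 black,.638,.022 white,.456,-.058 beaker,.614,.178
```

```text
30.0 [ 0.6347 -0.1289  0.2469] [ 5.00e-03  3.14e+00 -2.00e-03] 0.08512292164890312
[[ 0.003  1.    -0.001]
 [ 0.953 -0.002  0.303]
 [ 0.303 -0.002 -0.953]] [ 0.557 -0.129  0.39 ]
black 0.015 285 [0.6216 0.0127 0.0158] [0.642  0.0291 0.0397]
black 0.04 92 [0.6236 0.0146 0.0401] [0.6406 0.0271 0.0497]
black 0.05 283 [0.6245 0.0156 0.0504] [0.641  0.0326 0.054 ]
amber 0.015 257 [ 0.4703 -0.2373  0.0154] [ 0.492  -0.1954  0.0395]
amber 0.04 124 [ 0.4681 -0.2382  0.0402] [ 0.4926 -0.1951  0.0498]
amber 0.05 145 [ 0.4641 -0.2354  0.0501] [ 0.4888 -0.1977  0.0597]
amber 0.06 137 [ 0.4658 -0.2292  0.0603] [ 0.4833 -0.204   0.0795]
amber 0.08 170 [ 0.464  -0.2265  0.081 ] [ 0.4799 -0.2073  0.1108]
dropper 0.015 161 [0.4849 0.0828 0.0155] [0.4998 0.1102 0.0393]
dropper 0.04 67 [0.4864 0.0826 0.0403] [0.4988 0.1097 0.0499]
dropper 0.05 81 [0.4828 0.0826 0.0504] [0.5    0.11   0.0599]
dropper 0.06 107 [0.4798 0.0858 0.0601] [0.4963 0.1077 0.0792]
dropper 0.08 60 [0.48   0.0893 0.0805] [0.4912 0.1042 0.0994]
black 0.015 170 [0.6366 0.0128 0.0159] [0.6475 0.0335 0.0395]
black 0.04 57 [0.6359 0.0151 0.0401] [0.6453 0.0323 0.0496]
black 0.05 57 [0.6262 0.0156 0.0502] [0.6434 0.0318 0.0539]
white 0.015 131 [ 0.4545 -0.0672  0.0156] [ 0.4669 -0.0453  0.0392]
white 0.04 41 [ 0.4555 -0.0656  0.0401] [ 0.4642 -0.0478  0.0498]
white 0.05 37 [ 0.4478 -0.0642  0.0501] [ 0.4639 -0.0475  0.0536]
beaker 0.015 335 [0.5941 0.1568 0.0157] [0.6363 0.1944 0.0397]
beaker 0.04 212 [0.5927 0.1568 0.0403] [0.6357 0.1961 0.0497]
beaker 0.05 190 [0.5926 0.1564 0.0501] [0.6371 0.1981 0.0587]
```

View pics/s11.png

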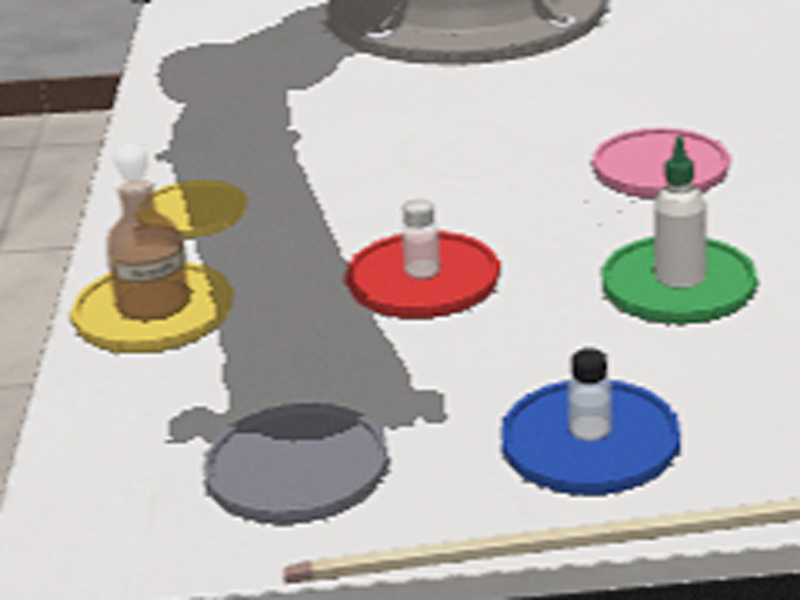

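All four containers stand upright and centred on their own coasters. Grey is empty and the beaker hasn't moved. Handing in.

```bash
python3 -c "
from bench import r
print(r.hand_in())"
```

```text
the job is handed in; nothing more can be done
None
```

The job is handed in after about 30 s: the amber bottle is on yellow, the dropper bottle on green, the black-capped vial on blue and the white-capped vial on red. The last pictures showed all four upright and centred to within a few millimetres, only the black-capped vial used the grey coaster on the way, and the beaker was not moved.

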